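# Surface pH reading on a concrete coral tile

### The arm

A 6-joint arm with a two-finger parallel gripper is mounted at the origin on the work surface. World frame = base frame: x ahead of the robot, y to its left, z up, the work surface at z = 0. Lengths are in m, angles in rad, forces in N, time in s.
With the tool pointing down it reaches from about 0.35 to 0.975 m from the base axis. Payload 4.9 kg.
Tool frame: the origin (TCP) lies midway between the tips of the shut fingers; the grasp point (between the pads) lies 19 mm behind it (ctrl.tcp_to_grasp is the distance from the TCP to the grasp point, in m); z points along the fingers, y is the line along which they close (so a half turn about z gives the same grasp; the last joint's range is limited). The gripper opens to 85 mm and grips with 20 to 120 N. Pads are 22 mm wide; open, the fingers measure 114 mm over their backs; the gripper's body (76 mm by 85 mm) begins 54 mm behind the grasp point. The pads swing forward as they close: fully open they stand 13 mm farther back than shut.
Start: joints at [-1.42, 0.053, 1.613, -0, 1.476, -0.119], TCP at [0.167, -0.602, 0.231] pointing down, gripper open.
Joint ranges: [-3.01, 3.01], [-1.01, 2.22], [0.06, 2.58], [-1.02, 4.17], [0.09, 2.62], [-3.14, 3.14]. Speed limits (rad/s): [2.57, 2.57, 3.14, 3.14, 3.14, 3.14].

### API

Orientations are given as a rotation vector (axis times angle).
In Python, from station import ctrl gives the robot as it stands.
- The arm moves only by the shell command python3 jog.py 'ROWS' [FORCE]. ROWS is rows parted by semicolons, their numbers by spaces, 1 to 20 of them, each of 7 numbers: the finger opening in m, then dx, dy, dz in m, then a rotation vector rx, ry, rz in rad; each row is the pose to reach, as a shift and turn from the pose commanded when the command began, along the tool's axes at that moment; what a row does not reach only later rows make up. A row lasts 1/12 s, in which the tool goes at most 0.0417 m and 0.125 rad, less where a joint would pass 70% of its speed; a pose out of reach is approached as far as the arm can. The fingers move at their own pace and stop on an object; FORCE is the grip in N (left out, the last holds). Time passes only in rows, so rows that do not move let the fingers close. It prints the time, the measured TCP pose, the force, the opening and the grip force at its end.
- ctrl.get_obs(): the state, without advancing time (a new reading comes with each control period).
- ctrl.get_image(name): name is "scene" or "top" or "wrist"; returns the picture (420x560x3 uint8, red, green, blue); there is no depth.
- ctrl.camera_params(name): a dict with "fx", "fy", "cx", "cy" (pixels), "T" (4x4, takes a point from camera to world coordinates); the wrist camera has in their place "tool_from_camera" (4x4, takes a point from camera to tool coordinates, whose origin is the TCP and whose axes are the flange's). Camera axes: x right, y down, z forward; pixel columns grow to the right and rows downward; lengths in m; the calibration is good to about 2 mm. A picture is of the moment at which its call begins: read the wrist's pose just before it. camera_params takes no time and is no camera call.
- ctrl.finish_job(): hands the job in; it is judged then, once.
The state is a dict: "t": time; "q": joint angles; "dq": joint speeds; "effort": joint torques, N m; "tool_pos": TCP position; "tool_rot": TCP orientation; "contact_force": force on the tool from outside, world axes, zero at the start; "wrist_torque": the same for the moment, N m; "opening": finger opening in m; "grip_force": force on a finger pad.
Only numpy, scipy, OpenCV 4.12 (cv2) and the standard library are available. Lean on these libraries where they do the work, as an engineer would, in place of code of your own. Each camera call takes 0.05 s, during which the arm holds its last target. There are 200 camera calls.

### The job

Lift the pH pen out of its stand, wet its flat tip by gently pushing the dish of the pump bottle all the way down with the tip and letting the dish spring back up, then take a reading on the sloping concrete tile: set the tip inside the felt-pen ring with the pen square to the tile's face, pressing lightly so that the sprung tip is only part-way in (about half). Finish still holding the pen there, steady; leave everything else on the bench where it is.

Things in the scene. Friction and masses are not known exactly. Their poses are not given: they have to be found in the camera images.
- pen: pH pen 141 mm long, about 0.12 kg, upright, tip down, in its stand. Origin: centre of the tip's flat face (tip out); z up the pen. Along z, mm: clear sprung tip, 14 diameter, 0-12; grey barrel, 18 diameter, 12-57, in the stand; black collar, 29 diameter, 57-63, resting on the stand's top; white flat-sided handle, 28 along pen x, 20 along pen y, 63-137; black cap to 141. Yaw within 0.7 rad
- pen_tip (a joint): how far the pen's sprung tip is pushed in, m: 0 out, 0.006 fully in (hard stop). The spring takes 1.0 N to start and 0.8 N per mm, so 3 mm is 3.4 N and fully in is 5.8 N
- tip_face (a point): centre of the flat face of the pen's sprung tip; moves with the tip; axes as the pen's. Gripping the handle across the pen's y, 100 mm above the tip and firmly (30 N), leaves room for the hand; lift it 60 mm or more to clear the stand
- pen_stand: fixed grey stand for the pen: round foot 76 mm diameter, 7 mm high, and an upright tube 37 mm diameter, 21.6 mm bore, its top at 66 mm. Origin: underside centre, on the bore's axis, z up
- pump: fixed dark brown bottle with a touch pump: steel foot 92 mm diameter, brown bottle 62 mm diameter, black collar, and on top a shallow round steel dish. The rim of the dish is 138 mm above the bench. Origin: underside centre, on the dish's axis, z up
- pump_dish (a joint): how far the pump's dish is pushed down, m: 0 up, 0.008 all the way down (hard stop). The spring takes 1.5 N to start and 5.0 N all the way down; it comes up by itself. With the pen the tip's spring gives too: about 13 mm of travel from touch to dish all the way down
- dish_floor (a point): centre of the flat floor of the pump's steel dish, 132 mm above the bench when up; floor about 36 mm diameter, sloping rim 6 mm high round it, 54 mm outside diameter; z up; moves with the dish
- stand: fixed white draining stand: drip tray 134 by 126 mm carrying a sloping board, 0.35 rad (20 degrees) from level, low edge with a lip towards the stand's -x, a small steel clip at the high edge. Highest point about 80 mm. The face looks away from the robot or to a side, within 1.2 rad of +x. Origin: underside centre, z up
- tile: square pale grey concrete tile, 110 x 110 x 12 mm with a 9 mm hole through its centre, clamped on the sloping board (fixed). Origin: centre of its underside; z is square to its face, x points up the slope. Another such tile, lying flat on the bench near the robot, has no ring
- spot (a point): centre of the black felt-pen ring drawn on the tile's face (28 mm inside diameter, 34 mm outside), on the face; z is square to the face, outward; x points up the slope. The ring lies 23 to 36 mm from the tile's centre line on its +y half, anywhere along the slope
- bottle0: loose dark brown bottle with a screw cap, 62 mm diameter, 130 mm high, a bystander; origin underside centre
- bottle1: loose dark brown bottle with a screw cap, 62 mm diameter, 130 mm high, a bystander; origin underside centre
- bottle2: loose dark brown bottle with a screw cap, 62 mm diameter, 130 mm high, a bystander; origin underside centre
- beaker: loose clear beaker, 68 mm diameter, 88 mm high, a bystander; origin underside centre
- forceps: loose steel forceps lying flat, 125 x 18 x 8 mm, along their x, a bystander; origin underside centre
- marker: loose white felt pen with a black cap lying flat, 130 mm long, 11 mm thick, along its x, a bystander; origin underside centre
- coral: loose branch of dry brown coral lying flat, about 110 x 65 x 11 mm, a bystander; origin on the bench below its middle

How it is judged:
On the way, in this order (a step that is already met when the one before it is completed fails the run):
1. the pen is in the fingers and clear of its stand (contact force between the fingers and pen above 1 N and contact force between pen and pen_stand below 0.05 N and z of tip_face in the frame of pen_stand above 0.07 m), for 0.1 s.
2. the pump's dish is pushed all the way down by the pen's tip (contact force between the fingers and pen above 1 N and value of joint pump_dish above 0.0065 m and contact force between pen and pump above 2 N and distance between tip_face and dish_floor below 0.018 m), for 0.1 s.
3. the pen has left the dish and the dish has sprung back up (contact force between the fingers and pen above 1 N and value of joint pump_dish below 0.001 m and contact force between pen and pump below 0.05 N), for 0.1 s.
At the end, for the whole second after the job is handed in: The fingers hold the pen still, out of its stand; the tip touches the tile within 7 mm of the ring's centre (all inside the ring), the pen within 6 degrees of square to the face, the sprung tip pushed in 1 to 5 mm of its 6 mm (about 2 to 5 N, never over 8 N); the pump's dish is up (contact force between the fingers and pen above 1 N and contact force between pen and pen_stand below 0.05 N and distance between tip_face and spot below 0.007 m and angle between the z axis of pen and the z axis of spot, either way round below 0.105 rad and value of joint pen_tip between 0.001 and 0.005 m and contact force between pen and tile between 1 and 8 N and linear speed of pen below 0.01 m/s and value of joint pump_dish below 0.001 m); the arm keeps its last pose, push and grip.
It fails at once if the pen is driven hard onto the tile (over 20 N) (contact force between pen and tile above 20 N).
It fails at once if the pump is forced (over 40 N) (contact force between pump and anything else above 40 N).
It fails at once if something else on the bench is pushed out of place (more than 20 mm) or knocked over (distance of any of bottle0, bottle1, bottle2, beaker, forceps, marker, coral from where it was at the start of the episode above 0.02 m or angle between any of bottle0, bottle1, bottle2, beaker, forceps, marker, coral's own z axis and vertical above 0.5 rad).
It also fails if it takes over 51 s, if anything falls off the work surface, if the arm or the gripper's body presses on something with over 40 N, if the wrist force passes 120 N, or if a joint passes its speed limit or range.

## Working session

There is one attempt and no reset: what is moved stays moved. The work goes in short steps, Python scripts to look and compute and a shell command to move; the robot and the scene stay as the last step left them, time stands still between calls to the robot, and variables do not carry over. Pictures are saved under pics/ and viewed, at most 10 in all, crops included, and the job is handed in when it is done.

```bash
ls; mkdir -p pics
python3 - <<'E'
from station import ctrl
import cv2,numpy as np
np.set_printoptions(precision=4,suppress=True)
for n in("top","scene"):
    cv2.imwrite(f"pics/{n}0.png",ctrl.get_image(n)[:,:,::-1]);p=ctrl.camera_params(n);print(n,p["fx"],p["fy"],p["cx"],p["cy"]);print(p["T"])
print(ctrl.camera_params("wrist"));print(ctrl.get_obs(),ctrl.tcp_to_grasp)
E
```

```text
jog.py
pics
station.py
top 389.29011458309407 389.29011458309407 283.0671834079591 208.06613647400934
[[ 0.0214 -0.9922  0.1227  0.519 ]
 [-0.9997 -0.02    0.012  -0.0205]
 [-0.0094 -0.123  -0.9924  0.8926]
 [ 0.      0.      0.      1.    ]]
scene 394.6395652691717 394.6395652691717 279.57587719836164 205.95977160731144
[[-0.4909  0.5948 -0.6366  1.1131]
 [ 0.8709  0.3529 -0.3419  0.259 ]
 [ 0.0212 -0.7223 -0.6913  0.6599]
 [ 0.      0.      0.      1.    ]]
{'fx': 302.4309858280751, 'fy': 302.4309858280751, 'cx': 277.9469827515955, 'cy': 206.18867709241496, 'tool_from_camera': array([[-0.0004, -0.9472, -0.3208,  0.0831],
       [ 1.    , -0.0001, -0.0011,  0.0008],
       [ 0.001 , -0.3208,  0.9472, -0.1421],
       [ 0.    ,  0.    ,  0.    ,  1.    ]])}
{'t': 0.1, 'q': array([-1.42  ,  0.0533,  1.6141,  0.    ,  1.476 , -0.119 ]), 'dq': array([-0.0001, -0.0012, -0.0027,  0.0007,  0.0011,  0.0012]), 'effort': array([  0.001 , -39.4901, -37.1365,  -0.0001,   0.0039,  -0.    ]), 'tool_pos': array([ 0.1665, -0.6018,  0.2302]), 'tool_rot': array([-3.1112, -0.4222, -0.    ]), 'contact_force': array([ 0.5724, -0.4813, -0.4631]), 'wrist_torque': array([-0.0229,  0.0029,  0.0293]), 'grip_force': 0.0, 'opening': 0.08581824290035697} 0.0187
```

View pics/top0.png

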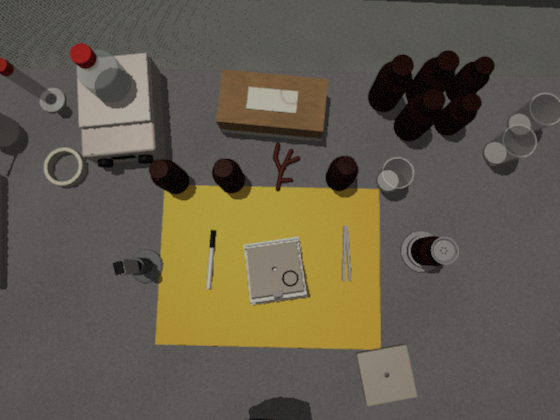

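View pics/scene0.png

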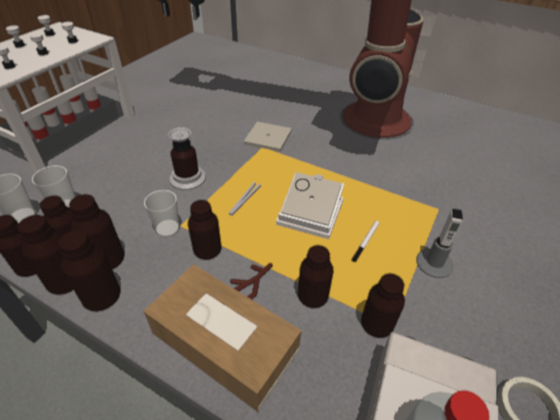

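The top view shows the pen at about (130,267), the pump dish at (445,250), the ring at (290,278), and the tile's clip (high edge) towards the robot at (280,297). In the scene view, the pen is at (450,235) and the dish at (180,136). Next I'll zoom in on these.

Run:
```python
import cv2,numpy as np
t=cv2.imread("pics/top0.png");s=cv2.imread("pics/scene0.png")
def c(i,x,y,w,h):
    return cv2.resize(np.clip(i[y:y+h,x:x+w].astype(float)*1.6,0,255).astype(np.uint8),(400,300),interpolation=cv2.INTER_CUBIC)
cv2.imwrite("pics/m1.png",np.vstack([np.hstack([c(t,100,240,80,60),c(s,400,200,100,75)]),np.hstack([c(t,395,225,80,60),c(t,235,230,80,80*3//4+0)])]))
```

```text
(no output)
```

View pics/m1.png

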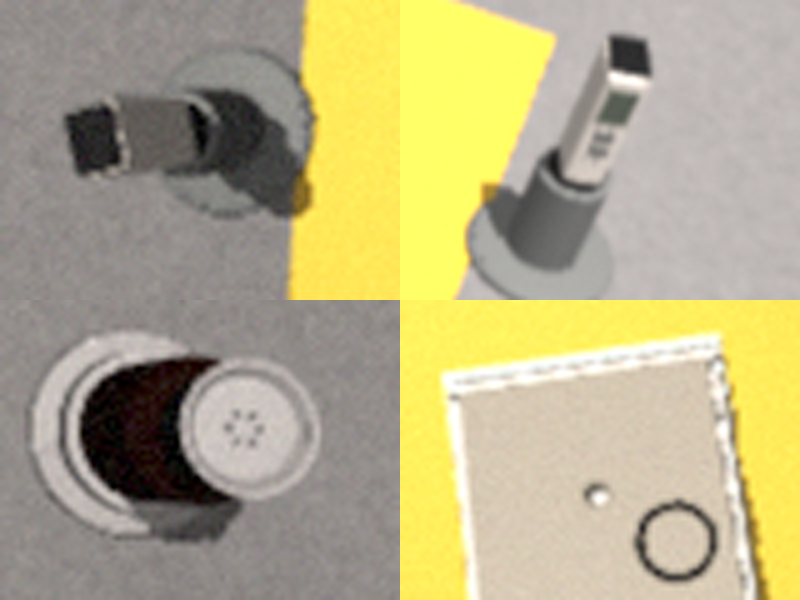

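Top left is the pen cap, with its long side roughly along world x, and its foot disc. Below it is the dish with its holes at the centre. Bottom right is the tile, with the hole at crop (597,495) and the ring at (677,540). Now I'll compute positions.

```bash
cat > h.py <<'E'
import cv2,numpy as np
from scipy.spatial.transform import Rotation as R
np.set_printoptions(precision=4,suppress=True)
def params(ctrl,n,obs=None):
    p=dict(ctrl.camera_params(n))
    if n=="wrist":
        T=np.eye(4);T[:3,:3]=R.from_rotvec(obs["tool_rot"]).as_matrix();T[:3,3]=obs["tool_pos"];p["T"]=T@p["tool_from_camera"]
    return p
def ray(p,uv):
    d=p["T"][:3,:3]@np.array([(uv[0]-p["cx"])/p["fx"],(uv[1]-p["cy"])/p["fy"],1]);return p["T"][:3,3],d/np.linalg.norm(d)
def onz(p,uv,z):
    o,d=ray(p,uv);return o+d*(z-o[2])/d[2]
def tri(rays):
    A=np.zeros((3,3));b=np.zeros(3)
    for o,d in rays:
        M=np.eye(3)-np.outer(d,d);A+=M;b+=M@o
    x=np.linalg.solve(A,b);return x,[np.linalg.norm((np.eye(3)-np.outer(d,d))@(x-o)) for o,d in rays]
def blobs(mask,x,y,w,h,amin=8):
    m=mask[y:y+h,x:x+w].astype(np.uint8)
    cs,_=cv2.findContours(m,cv2.RETR_LIST,cv2.CHAIN_APPROX_NONE);out=[]
    for c in cs:
        if len(c)>=6 and cv2.contourArea(c)>=amin: out.append((cv2.contourArea(c),np.array(cv2.fitEllipse(c)[0])+[x,y],cv2.fitEllipse(c)[1],c[:,0]+[x,y]))
    return sorted(out,key=lambda o:-o[0])
E
python3 - <<'E'
from station import ctrl
from h import *
t=cv2.imread("pics/top0.png");s=cv2.imread("pics/scene0.png")
pt,ps=params(ctrl,"top"),params(ctrl,"scene")
gt,gs=cv2.cvtColor(t,6).astype(int),cv2.cvtColor(s,6).astype(int)
# ring
for n,g,b in(("t",gt,(278,266,24,26)),("s",gs,(290,174,25,22))):
    x,y,w,h=b;sub=g[y:y+h,x:x+w];print(n,np.percentile(sub,[2,50]))
    for o in blobs(g<0.65*np.median(sub),*b):print(o[:3])
cap=gt<35
for o in blobs(cap,108,255,20,25):
    print("cap",o[:3]); r=cv2.minAreaRect(o[3].astype(np.float32));print(r);c=[onz(pt,k,.15)[:2] for k in cv2.boxPoints(r)];print(np.array(c),onz(pt,r[0],.15))
for i in range(4):
    pass
# crop corners by eye: cap top and dish
f=lambda x,y:(100+x/5-.4,240+y/5-.4)
q=[onz(pt,f(*k),.15) for k in((65,115),(115,100),(122,170),(75,178))];print("cap eye",np.array(q),np.mean(q,0))
print("foot",onz(pt,f(240,130),.007),"dish",onz(pt,(395+244/5-.4,225+129/5-.4),.132), "rim",onz(pt,(395+250/5-.4,225+129/5-.4),.138))
print("pumpfoot",onz(pt,(395+112/5,225+135/5),.0))
E
```

```text
t [ 40. 127.]
(179.0, array([289.7746, 277.8687]), (14.981754302978516, 15.376967430114746))
(153.5, array([289.8402, 277.8621]), (14.000720024108887, 14.166921615600586))
s [101. 172.]
cap (83.0, array([118.408 , 267.4614]), (9.095540046691895, 12.448263168334961))
((118.5, 267.5), (11.0, 9.0), 90.0)
[[0.5012 0.307 ]
 [0.5016 0.2898]
 [0.481  0.2884]
 [0.4807 0.3054]] [0.4911 0.2977 0.15  ]
cap eye [[0.5001 0.3096 0.15  ]
 [0.5061 0.2909 0.15  ]
 [0.48   0.2864 0.15  ]
 [0.4766 0.304  0.15  ]] [0.4907 0.2977 0.15  ]
foot [0.4914 0.2933 0.007 ] dish [ 0.5368 -0.3233  0.132 ] rim [ 0.5367 -0.3232  0.138 ]
pumpfoot [ 0.535  -0.3169  0.    ]
```

```bash
cat >> h.py <<'E'
def rel(obs,pos,Rt):
    R0=R.from_rotvec(obs["tool_rot"]);return R0.inv().apply(np.array(pos)-obs["tool_pos"]),(R0.inv()*Rt).as_rotvec()
def down(yaw): # tool z down, tool x at yaw
    c,s=np.cos(yaw),np.sin(yaw);return R.from_matrix(np.array([[c,s,0],[s,-c,0],[0,0,-1.]]))
E
python3 - <<'E'
from station import ctrl
from h import *
o=ctrl.get_obs();pt=params(ctrl,"top")
r=onz(pt,(289.8,277.87),.065);print(r)
print(rel(o,[r[0]+.02,r[1]+.02,.27],down(.2)))
E
```

```text
[ 0.4743 -0.0278  0.065 ]
(array([ 0.4743, -0.4853, -0.0388]), array([-0.0019, -0.0002,  0.0698]))
```

```bash
r='0.085 0.474 -0.485 -0.04 0 0 0.07'; python3 jog.py '0.085 0.474 -0.485 -0.04 0 0 0.07;0.085 0.474 -0.485 -0.04 0 0 0.07;0.085 0.474 -0.485 -0.04 0 0 0.07;0.085 0.474 -0.485 -0.04 0 0 0.07;0.085 0.474 -0.485 -0.04 0 0 0.07;0.085 0.474 -0.485 -0.04 0 0 0.07;0.085 0.474 -0.485 -0.04 0 0 0.07;0.085 0.474 -0.485 -0.04 0 0 0.07;0.085 0.474 -0.485 -0.04 0 0 0.07;0.085 0.474 -0.485 -0.04 0 0 0.07;0.085 0.474 -0.485 -0.04 0 0 0.07;0.085 0.474 -0.485 -0.04 0 0 0.07;0.085 0.474 -0.485 -0.04 0 0 0.07;0.085 0.474 -0.485 -0.04 0 0 0.07;0.085 0.474 -0.485 -0.04 0 0 0.07;0.085 0.474 -0.485 -0.04 0 0 0.07;0.085 0.474 -0.485 -0.04 0 0 0.07;0.085 0.474 -0.485 -0.04 0 0 0.07;0.085 0.474 -0.485 -0.04 0 0 0.07;0.085 0.474 -0.485 -0.04 0 0 0.07'
python3 - <<'E'
from station import ctrl
from h import *
import pickle
o=ctrl.get_obs();im=ctrl.get_image("wrist")[:,:,::-1];print(o["q"],o["tool_pos"],o["dq"])
cv2.imwrite("pics/w1.png",im);pickle.dump(o,open("w1.pkl","wb"))
E
```

```text
t: 1.77
tool_pos: [0.4936, -0.0094, 0.2708]
tool_rot: [3.126, 0.312, -0.002]
contact_force: [-0.9, 0.4, -0.1]
opening: 0.0847
grip_force: 0.0
[-0.1696 -0.2886  1.8607 -0.0006  1.5706  1.2023] [ 0.4936 -0.0094  0.2708] [-0.0188 -0.0077  0.0037  0.0032 -0.0016  0.0021]
```

View pics/w1.png

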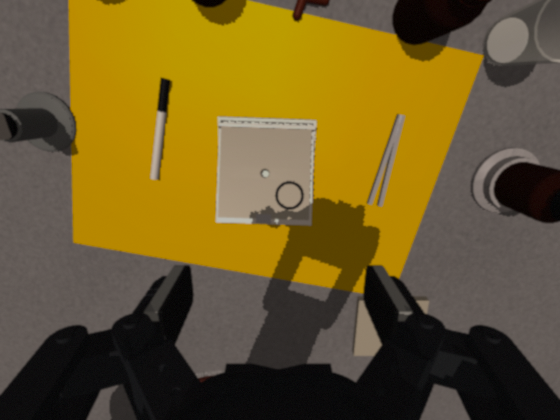

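Wrist view: the ring is at (289,195) and the hole at (265,173). The tile's lip edge runs along the top, from (218,119) to (316,122). The high edge, at row 222, faces the robot.

Run:
```python
from station import ctrl
from h import *
import pickle
o=pickle.load(open("w1.pkl","rb"));w=cv2.imread("pics/w1.png");t=cv2.imread("pics/top0.png");s=cv2.imread("pics/scene0.png")
P={"w":params(ctrl,"wrist",o),"t":params(ctrl,"top"),"s":params(ctrl,"scene")}
G={k:cv2.cvtColor(i,6).astype(float) for k,i in(("w",w),("t",t),("s",s))}
up=4
def cen(k,b,frac,outer=True):
    x,y,ww,h=b;c=cv2.resize(G[k][y:y+h,x:x+ww].astype(np.float32),None,fx=up,fy=up,interpolation=cv2.INTER_CUBIC)
    L=blobs(c<frac*np.median(c),0,0,c.shape[1],c.shape[0],20)
    return [((e[1]+.5)/up-.5+[x,y],np.array(e[2])/up) for e in L[:3]]
B={"w":((270,177,38,30),(255,163,20,20)),"t":((278,266,24,24),(268,262,13,12)),"s":((290,175,25,20),(304,191,16,12))}
res={}
for k in B:
    for j,b in enumerate(B[k]): res[k,j]=cen(k,b,.75 if j else .7);print(k,j,res[k,j])
```

```text
w 0 [(array([289.1018, 194.6288]), array([26.0071, 26.7991]))]
w 1 [(array([263.6067, 172.0994]), array([6.1267, 7.0632]))]
t 0 [(array([289.7984, 277.8841]), array([16.1072, 16.3843])), (array([289.9124, 277.8656]), array([12.8639, 13.0078]))]
t 1 [(array([272.9988, 267.693 ]), array([2.2448, 4.4585]))]
s 0 [(array([301.8479, 184.3367]), array([12.3683, 14.768 ])), (array([301.8707, 184.3076]), array([10.4908, 12.0566]))]
s 1 [(array([311.2936, 196.4007]), array([2.1752, 3.9691]))]
```

Run:
```python
from station import ctrl
from h import *
import pickle
o=pickle.load(open("w1.pkl","rb"));w=cv2.imread("pics/w1.png");t=cv2.imread("pics/top0.png")
W,T,S=params(ctrl,"wrist",o),params(ctrl,"top"),params(ctrl,"scene")
rg=[ray(W,(289.1,194.63)),ray(T,(289.85,277.87)),ray(S,(301.86,184.32))]
print("all",tri(rg));print("wt",tri(rg[:2]),"ts",tri(rg[1:]),"ws",tri([rg[0],rg[2]]))
h=[ray(W,(265,173)),ray(T,(274.4,268.6)),ray(S,(311.6,197))];print("hole",tri(h))
# white/yellow edge of lip
for n,im,p,cols,r0,r1 in(("w",w,W,range(224,312),95,135),("t",t,T,range(250,298),225,255)):
    sat=cv2.cvtColor(im,cv2.COLOR_BGR2HSV)[:,:,1].astype(int);pts=[]
    for c in cols:
        k=np.where(sat[r0:r1,c]<120)[0]
        if len(k):pts.append((c,r0+k[0]))
    pts=np.array(pts,np.float32);v=cv2.fitLine(pts,cv2.DIST_HUBER,0,.01,.01).ravel()
    a,b=onz(p,v[2:]-40*v[:2],.03),onz(p,v[2:]+40*v[:2],.03);d=b-a;print(n,v,"lip dir",d[:2]/np.linalg.norm(d),a,b,"ang of tile x(up slope)",np.degrees(np.arctan2(d[1],d[0]))-90)
# yaw from wrist of pen? foot disc
```

```text
all (array([ 0.4748, -0.0273,  0.0635]), [np.float64(0.0011435766655252938), np.float64(0.000871885892183416), np.float64(0.0005929912453389203)])
wt (array([ 0.4737, -0.0279,  0.0553]), [np.float64(8.499888926510998e-05), np.float64(8.499888926511783e-05)]) ts (array([ 0.474 , -0.0276,  0.0632]), [np.float64(0.00035507302765041686), np.float64(0.00035507302765037366)]) ws (array([ 0.4764, -0.0265,  0.0654]), [np.float64(0.0003626695172521302), np.float64(0.00036266951725197555)])
hole (array([0.4928, 0.0064, 0.0536]), [np.float64(0.001254500422842176), np.float64(0.0011878321697830479), np.float64(0.0014774418693611177)])
w [  0.9995   0.032  262.1    117.8   ] lip dir [ 0.167 -0.986] [0.5472 0.0702 0.03  ] [ 0.5634 -0.0257  0.03  ] ang of tile x(up slope) -170.3879931973382
t [  0.9897  -0.1434 273.5    239.8125] lip dir [ 0.1638 -0.9865] [0.54   0.0967 0.03  ] [ 0.569  -0.0778  0.03  ] ang of tile x(up slope) -170.56997328021683
```

Ring at (0.4748, -0.0273, 0.0635). Up-slope azimuth is 189.5°. Next I'll move over the pen.

Run:
```python
from station import ctrl
from h import *
print(rel(ctrl.get_obs(),[.49,.294,.30],down(.2)))
```

```text
(array([ 0.0562, -0.2985, -0.0292]), array([ 0.0002,  0.0008, -0.002 ]))
```

```bash
python3 jog.py '0.085 0.056 -0.298 -0.03 0 0 0;0.085 0.056 -0.298 -0.03 0 0 0;0.085 0.056 -0.298 -0.03 0 0 0;0.085 0.056 -0.298 -0.03 0 0 0;0.085 0.056 -0.298 -0.03 0 0 0;0.085 0.056 -0.298 -0.03 0 0 0;0.085 0.056 -0.298 -0.03 0 0 0;0.085 0.056 -0.298 -0.03 0 0 0;0.085 0.056 -0.298 -0.03 0 0 0;0.085 0.056 -0.298 -0.03 0 0 0;0.085 0.056 -0.298 -0.03 0 0 0'
python3 - <<'E'
from station import ctrl
from h import *
import pickle
o=ctrl.get_obs();im=ctrl.get_image("wrist")[:,:,::-1];print(o["q"],o["tool_pos"],np.abs(o["dq"]).max())
cv2.imwrite("pics/w2.png",im);pickle.dump(o,open("w2.pkl","wb"))
u,v=275,195
cv2.imwrite("pics/w2c.png",cv2.resize(np.clip(im[110:260,180:380]*1.7,0,255).astype(np.uint8),None,fx=4,fy=4,interpolation=cv2.INTER_CUBIC))
E
```

```text
t: 2.73
tool_pos: [0.4902, 0.2927, 0.301]
tool_rot: [3.125, 0.31, -0.001]
contact_force: [-0.9, -0.3, -0.4]
opening: 0.0847
grip_force: 0.0
[ 0.4082 -0.1072  1.6547 -0.0007  1.5948  1.7815] [0.4902 0.2927 0.301 ] 0.008771422791038219
```

View pics/w2c.png

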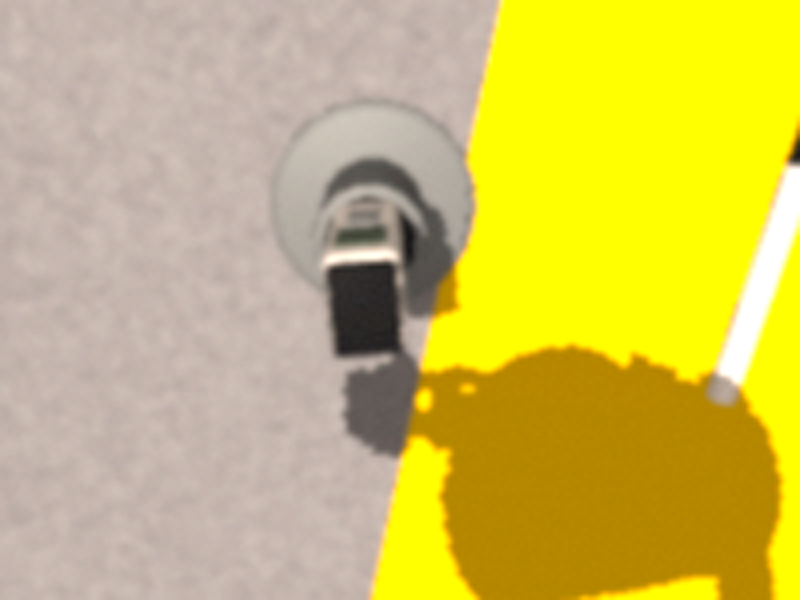

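Cap corners in the crop are (330,265), (394,261), (400,351) and (337,355). The foot centre is at about (372,200).

Run:
```python
from station import ctrl
from h import *
import pickle
o=pickle.load(open("w2.pkl","rb"));W=params(ctrl,"wrist",o)
f=lambda x,y:(180+(x+.5)/4-.5,110+(y+.5)/4-.5)
q=np.array([onz(W,f(*k),.15) for k in((330,265),(394,261),(400,351),(337,355))]);print(q,q.mean(0))
e=[q[0]-q[3],q[1]-q[2]];print([np.arctan2(v[1],v[0]) for v in e],[np.linalg.norm(v) for v in e])
e=[q[0]-q[1],q[3]-q[2]];print([np.arctan2(-v[0],v[1]) for v in e],[np.linalg.norm(v) for v in e])
print("foot",onz(W,f(372,200),.007))
yaw=.27
print(rel(ctrl.get_obs(),[.491,.2965,.17],down(yaw)))
```

```text
[[0.5025 0.3106 0.15  ]
 [0.5066 0.2952 0.15  ]
 [0.4841 0.2892 0.15  ]
 [0.4799 0.3046 0.15  ]] [0.4932 0.2999 0.15  ]
[np.float64(0.2562905893184239), np.float64(0.2624618966762953)] [np.float64(0.023351298391193022), np.float64(0.02330867447936605)]
[np.float64(0.2607575502136972), np.float64(0.26340737263080916)] [np.float64(0.015866356179884696), np.float64(0.0160104474165393)]
foot [0.4951 0.301  0.007 ]
(array([ 0.0015, -0.0038,  0.131 ]), array([ 0.0006,  0.0005, -0.0729]))
```

Run:
```python
from station import ctrl
from h import *
print(rel(ctrl.get_obs(),[.4928,.2985,.0905],down(.261)))
```

```text
(array([ 0.0037, -0.0054,  0.2105]), array([ 0.0006,  0.0005, -0.0639]))
```

```bash
python3 jog.py '0.085 0.004 -0.0055 0.04 0 0 -0.062;0.085 0.004 -0.0055 0.08 0 0 -0.062;0.085 0.004 -0.0055 0.11 0 0 -0.062;0.085 0.004 -0.0055 0.14 0 0 -0.062;0.085 0.004 -0.0055 0.17 0 0 -0.062;0.085 0.004 -0.0055 0.195 0 0 -0.062;0.085 0.004 -0.0055 0.21 0 0 -0.062;0.085 0.004 -0.0055 0.21 0 0 -0.062;0.085 0.004 -0.0055 0.21 0 0 -0.062' 30 && python3 jog.py '0.03 0 0 0 0 0 0;0.03 0 0 0 0 0 0;0.03 0 0 0 0 0 0;0.03 0 0 0 0 0 0;0.03 0 0 0 0 0 0;0.01 0 0 0 0 0 0;0.01 0 0 0 0 0 0;0.01 0 0 0 0 0 0;0.01 0 0 0 0 0 0;0.01 0 0 0 0 0 0;0.01 0 0 0 0 0 0;0.01 0 0 0 0 0 0' 30
```

```text
t: 3.53
tool_pos: [0.4925, 0.2991, 0.0906]
tool_rot: [3.114, 0.407, -0.003]
contact_force: [0.6, 0.4, 0.6]
opening: 0.0847
grip_force: 0.0
t: 4.53
tool_pos: [0.493, 0.3009, 0.0919]
tool_rot: [-3.115, -0.41, -0.001]
contact_force: [-1.4, -0.7, 5.2]
opening: 0.0197
grip_force: 32.1
```

```bash
python3 jog.py '0.01 0 0 -0.01 0 0 0;0.01 0 0 -0.03 0 0 0;0.01 0 0 -0.06 0 0 0;0.01 0 0 -0.095 0 0 0;0.01 0 0 -0.13 0 0 0;0.01 0 0 -0.16 0 0 0;0.01 0 0 -0.18 0 0 0;0.01 0 0 -0.18 0 0 0;0.01 0 0 -0.18 0 0 0;0.01 0 0 -0.18 0 0 0'
python3 - <<'E'
from station import ctrl
from h import *
import pickle
o=ctrl.get_obs();im={n:ctrl.get_image(n)[:,:,::-1] for n in("wrist","top","scene")};pickle.dump((o,im),open("p3.pkl","wb"))
print(o["contact_force"],o["tool_pos"],o["opening"])
print(rel(o,[.537,-.323,.27],down(.261)))
c=lambda i,x,y:cv2.resize(np.clip(i[y:y+150,x:x+200]*1.7,0,255).astype(np.uint8),(400,300),interpolation=cv2.INTER_CUBIC)
cv2.imwrite("pics/m3.png",np.vstack([np.hstack([c(im["wrist"],180,270),c(im["wrist"],180,130)]),np.hstack([c(im["scene"],360,130),c(im["top"],40,200)])]))
E
```

```text
t: 5.37
tool_pos: [0.4918, 0.3004, 0.2691]
tool_rot: [3.114, 0.41, -0.005]
contact_force: [-0.4, 0.3, -1.5]
opening: 0.0197
grip_force: 31.3
[-0.3591  0.2647 -1.4833] [0.4918 0.3004 0.2691] 0.0197016037144785
(array([-0.1177,  0.6139, -0.0003]), array([0.0004, 0.0033, 0.0008]))
```

View pics/m3.png

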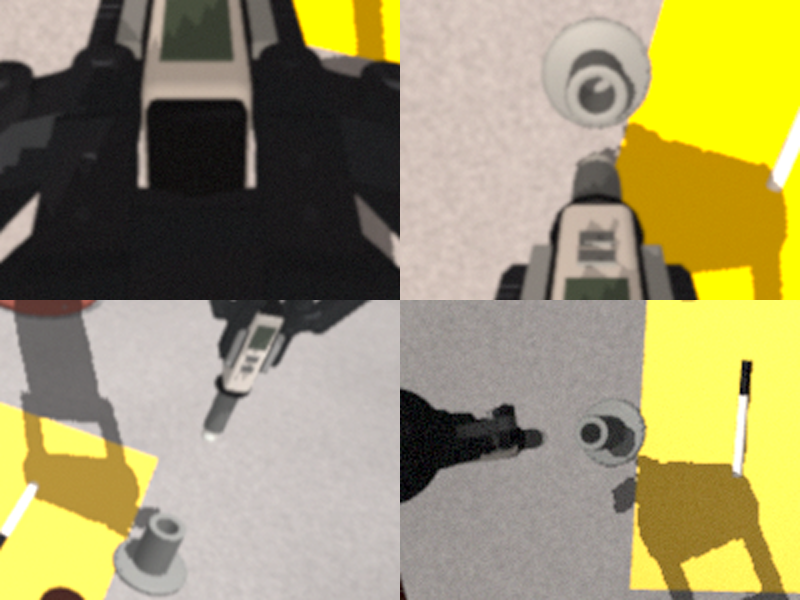

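The pen is held straight and the stand is empty. The tip is at wrist pixel ≈(278.5,206.5) and scene pixel ≈(464.5,197.5). I'll estimate the tip offset in the tool frame.

Run:
```python
from station import ctrl
from h import *
import pickle
o,im=pickle.load(open("p3.pkl","rb"));W,S=params(ctrl,"wrist",o),params(ctrl,"scene")
a=tri([ray(W,(278.5,206.5)),ray(S,(464.5,197.5))]);Rt=R.from_rotvec(o["tool_rot"])
print(a,Rt.inv().apply(a[0]-o["tool_pos"]))
print("plane",Rt.inv().apply(onz(W,(278.5,206.5),o["tool_pos"][2]-.0825)-o["tool_pos"]))
```

```text
(array([0.5014, 0.3009, 0.1964]), [np.float64(0.001158782572645159), np.float64(0.0011587825726451174)]) [0.0096 0.002  0.0727]
plane [0.0068 0.0009 0.0825]
```

Run:
```python
from station import ctrl
from h import *
p=ctrl.camera_params("wrist")
def tx(uv,z): return onz({**p,"T":p["tool_from_camera"]},uv,z)
for n,uv,z,dx in(("tip front edge",(278.5,205),.0825,7),("tip ctr",(278.5,206.5),.0825,0),("handle bottom front",(278.5,232.5),.0195,14),("handle top front",(278.5,318.5),-.0545,14),("cap top front",(278.5,320),-.0585,12)): print(n,tx(uv,z)*1000,"axis",tx(uv,z)[0]*1000-dx)
o,im=__import__("pickle").load(open("p3.pkl","rb"))
w=im["wrist"];cv2.imwrite("pics/m4.png",cv2.resize(np.clip(w[195:335,235:325]*2.2,0,255).astype(np.uint8),None,fx=4,fy=4,interpolation=cv2.INTER_CUBIC))
```

```text
tip front edge [ 8.0521  0.9237 82.5   ] axis 1.0521238112513522
tip ctr [ 6.8114  0.9239 82.5   ] axis 6.811383462121914
handle bottom front [12.2557  0.8805 19.5   ] axis -1.7443218021050573
handle top front [ 11.9729   0.8305 -54.5   ] axis -2.027135575435949
cap top front [ 14.6155   0.8274 -58.5   ] axis 2.615522450734538
```

View pics/m4.png

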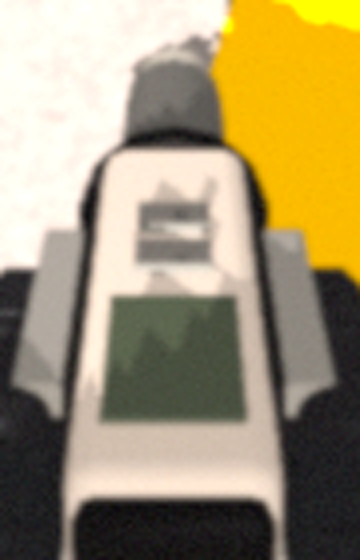

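The handle axis is parallel to the tool (offsets −1.7 and −2.0 mm at its two ends) and centred within about 2 mm. On to the pump.

```bash
python3 jog.py '0.01 -0.118 0.614 0 0 0 0;0.01 -0.118 0.614 0 0 0 0;0.01 -0.118 0.614 0 0 0 0;0.01 -0.118 0.614 0 0 0 0;0.01 -0.118 0.614 0 0 0 0;0.01 -0.118 0.614 0 0 0 0;0.01 -0.118 0.614 0 0 0 0;0.01 -0.118 0.614 0 0 0 0;0.01 -0.118 0.614 0 0 0 0;0.01 -0.118 0.614 0 0 0 0;0.01 -0.118 0.614 0 0 0 0;0.01 -0.118 0.614 0 0 0 0;0.01 -0.118 0.614 0 0 0 0;0.01 -0.118 0.614 0 0 0 0;0.01 -0.118 0.614 0 0 0 0;0.01 -0.118 0.614 0 0 0 0;0.01 -0.118 0.614 0 0 0 0;0.01 -0.118 0.614 0 0 0 0;0.01 -0.118 0.614 0 0 0 0'
python3 - <<'E'
from station import ctrl
from h import *
import pickle
o=ctrl.get_obs();im={n:ctrl.get_image(n)[:,:,::-1] for n in("wrist","top","scene")};pickle.dump((o,im),open("p4.pkl","wb"))
print(o["contact_force"],o["tool_pos"],o["opening"])
print(rel(o,[.537,-.323,.2145],down(.261)))
c=lambda i,x,y:cv2.resize(np.clip(i[y:y+75,x:x+100]*1.7,0,255).astype(np.uint8),(400,300),interpolation=cv2.INTER_CUBIC)
cv2.imwrite("pics/m5.png",np.vstack([np.hstack([c(im["wrist"],230,150),c(im["wrist"],230,200)]),np.hstack([c(im["scene"],130,60),c(im["scene"],130,110)])]))
E
```

```text
t: 7.1
tool_pos: [0.5376, -0.3217, 0.2705]
tool_rot: [-3.113, -0.412, 0.001]
contact_force: [-0.3, -0.6, -0.9]
opening: 0.0197
grip_force: 31.3
[-0.3233 -0.5952 -0.8922] [ 0.5376 -0.3217  0.2705] 0.01970260743451866
(array([-0.0008,  0.0012,  0.056 ]), array([-0.0014,  0.0007,  0.0019]))
```

View pics/m5.png

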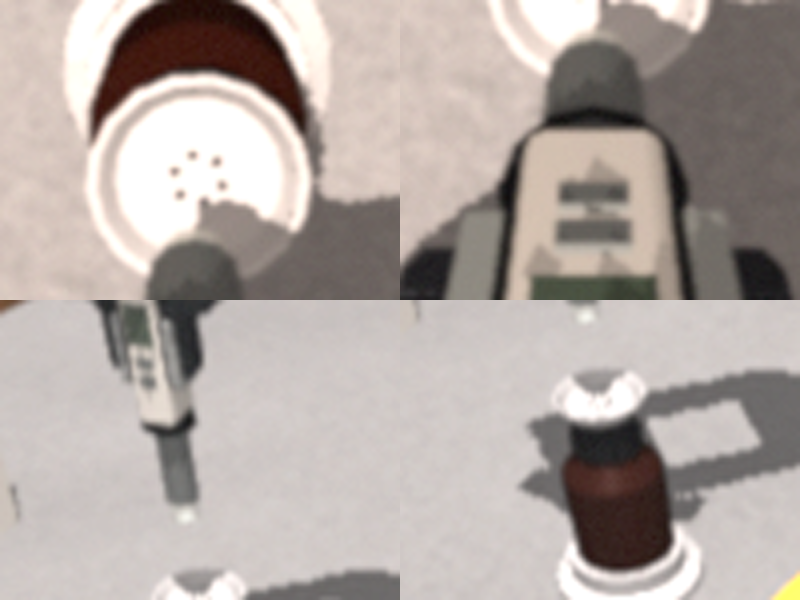

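Wrist: dish centre at (279.1,194.1), pen tip in front of it. Scene: tip at (176,114), dish centre at (180,134.5).

Run:
```python
from station import ctrl
from h import *
import pickle
o,im=pickle.load(open("p4.pkl","rb"));W,S=params(ctrl,"wrist",o),params(ctrl,"scene")
print("dish w",onz(W,(279.1,194.1),.132),"s",onz(S,(180,134.5),.134),"tip s",onz(S,(176,114.3),o["tool_pos"][2]-.0825),tri([ray(W,(278.7,207)),ray(S,(176,114.3))]))
```

```text
dish w [ 0.5382 -0.3229  0.132 ] s [ 0.5365 -0.3224  0.134 ] tip s [ 0.537 -0.323  0.188] (array([ 0.5433, -0.3194,  0.1914]), [np.float64(0.002061056623828708), np.float64(0.0020610566238286054)])
```

```bash
python3 jog.py '0.01 0 0.001 0.02 0 0 0;0.01 0 0.001 0.04 0 0 0;0.01 0 0.001 0.05 0 0 0;0.01 0 0.001 0.053 0 0 0;0.01 0 0.001 0.056 0 0 0;0.01 0 0.001 0.058 0 0 0;0.01 0 0.001 0.06 0 0 0;0.01 0 0.001 0.062 0 0 0;0.01 0 0.001 0.062 0 0 0;0.01 0 0.001 0.062 0 0 0' && python3 jog.py '0.01 0 0 0.002 0 0 0;0.01 0 0 0.003 0 0 0;0.01 0 0 0.004 0 0 0;0.01 0 0 0.004 0 0 0;0.01 0 0 0.004 0 0 0'
```

```text
t: 8.08
tool_pos: [0.5384, -0.324, 0.2103]
tool_rot: [3.114, 0.41, 0.002]
contact_force: [0.2, 0.7, 1.0]
opening: 0.0198
grip_force: 31.7
t: 8.5
tool_pos: [0.5383, -0.324, 0.2058]
tool_rot: [3.114, 0.41, 0.002]
contact_force: [1.4, -0.7, 2.9]
opening: 0.0194
grip_force: 31.9
```

```bash
python3 jog.py '0.01 0 0 0.001 0 0 0;0.01 0 0 0.002 0 0 0;0.01 0 0 0.003 0 0 0;0.01 0 0 0.004 0 0 0;0.01 0 0 0.004 0 0 0;0.01 0 0 0.004 0 0 0' && python3 jog.py '0.01 0 0 0.001 0 0 0;0.01 0 0 0.001 0 0 0;0.01 0 0 0.001 0 0 0'
```

```text
t: 9.0
tool_pos: [0.5383, -0.324, 0.2017]
tool_rot: [3.114, 0.41, 0.001]
contact_force: [1.9, -0.8, 3.7]
opening: 0.0198
grip_force: 32.1
t: 9.25
tool_pos: [0.5383, -0.324, 0.2008]
tool_rot: [3.114, 0.41, 0.002]
contact_force: [2.0, -0.4, 4.9]
opening: 0.0198
grip_force: 32.2
```

```bash
python3 jog.py '0.01 0 0 0.001 0 0 0;0.01 0 0 0.001 0 0 0;0.01 0 0 0.001 0 0 0;0.01 0 0 0.001 0 0 0' && python3 jog.py '0.01 0 0 0.001 0 0 0;0.01 0 0 0.001 0 0 0;0.01 0 0 0.001 0 0 0;0.01 0 0 0.001 0 0 0'
```

```text
t: 9.58
tool_pos: [0.5384, -0.3241, 0.2008]
tool_rot: [3.114, 0.41, 0.002]
contact_force: [1.9, 0.6, 7.3]
opening: 0.02
grip_force: 32.6
t: 9.92
tool_pos: [0.5385, -0.3241, 0.2006]
tool_rot: [3.113, 0.41, 0.002]
contact_force: [1.4, 1.7, 10.5]
opening: 0.0198
grip_force: 33.0
```

The TCP has stopped at z=0.2008 with force rising, so the dish and tip are both at their stops. That puts the tip 0.0828 from the TCP, so the pen hasn't slipped. Lifting off.

```bash
python3 jog.py '0.01 0 0 -0.006 0 0 0;0.01 0 0 -0.015 0 0 0;0.01 0 0 -0.025 0 0 0;0.01 0 0 -0.045 0 0 0;0.01 0 0 -0.07 0 0 0;0.01 0 0 -0.09 0 0 0;0.01 0 0 -0.09 0 0 0;0.01 0 0 -0.09 0 0 0;0.01 0 0 -0.09 0 0 0'
cat > tile.py <<'E'
from h import *
a=np.radians(9.5);th=.35
n=np.array([np.sin(th)*np.cos(a),np.sin(th)*np.sin(a),np.cos(th)])
x=np.array([np.cos(th)*np.cos(a),np.cos(th)*np.sin(a),-np.sin(th)]);z=-n;y=np.cross(z,x)
RT=R.from_matrix(np.c_[x,y,z]);ring=np.array([.4748,-.0273,.0635]);L=.0828
E
python3 - <<'E'
from station import ctrl
from tile import *
o=ctrl.get_obs();print(o["tool_pos"],rel(o,ring+n*(L+.035)+[0,0,0],RT))
E
```

```text
t: 10.67
tool_pos: [0.537, -0.3232, 0.2859]
tool_rot: [-3.112, -0.41, 0.005]
contact_force: [-0.2, 1.1, -2.0]
opening: 0.0192
grip_force: 31.4
[ 0.537  -0.3232  0.2859] (array([ 0.057 , -0.2977,  0.1125]), array([ 0.0138, -0.3469,  0.0954]))
```

```bash
python3 jog.py '0.01 0.057 -0.298 0.05 0.014 -0.347 0.095;0.01 0.057 -0.298 0.05 0.014 -0.347 0.095;0.01 0.057 -0.298 0.05 0.014 -0.347 0.095;0.01 0.057 -0.298 0.05 0.014 -0.347 0.095;0.01 0.057 -0.298 0.05 0.014 -0.347 0.095;0.01 0.057 -0.298 0.05 0.014 -0.347 0.095;0.01 0.057 -0.298 0.05 0.014 -0.347 0.095;0.01 0.057 -0.298 0.05 0.014 -0.347 0.095;0.01 0.057 -0.298 0.05 0.014 -0.347 0.095;0.01 0.057 -0.298 0.08 0.014 -0.347 0.095;0.01 0.057 -0.298 0.1 0.014 -0.347 0.095;0.01 0.057 -0.298 0.112 0.014 -0.347 0.095;0.01 0.057 -0.298 0.112 0.014 -0.347 0.095;0.01 0.057 -0.298 0.112 0.014 -0.347 0.095;0.01 0.057 -0.298 0.112 0.014 -0.347 0.095'
python3 - <<'E'
from station import ctrl
from tile import *
import pickle
o=ctrl.get_obs();im={n:ctrl.get_image(n)[:,:,::-1] for n in("wrist","top","scene")};pickle.dump((o,im),open("p5.pkl","wb"))
print(o["contact_force"],o["tool_pos"],o["opening"],rel(o,ring+n*(L+.035),RT))
c=lambda i,x,y:cv2.resize(np.clip(i[y:y+75,x:x+100]*1.5,0,255).astype(np.uint8),(400,300),interpolation=cv2.INTER_CUBIC)
cv2.imwrite("pics/m6.png",np.vstack([np.hstack([c(im["wrist"],230,150),c(im["wrist"],230,200)]),np.hstack([c(im["scene"],260,150),c(im["top"],240,230)])]))
E
```

```text
t: 11.92
tool_pos: [0.5164, -0.0218, 0.1772]
tool_rot: [3.054, 0.253, -0.533]
contact_force: [-0.6, -1.1, -0.3]
opening: 0.0197
grip_force: 31.3
[-0.5597 -1.0541 -0.2877] [ 0.5164 -0.0218  0.1772] 0.019730588721160507 (array([-0.0004, -0.0014,  0.0034]), array([ 0.0029, -0.0038, -0.0013]))
```

View pics/m6.png

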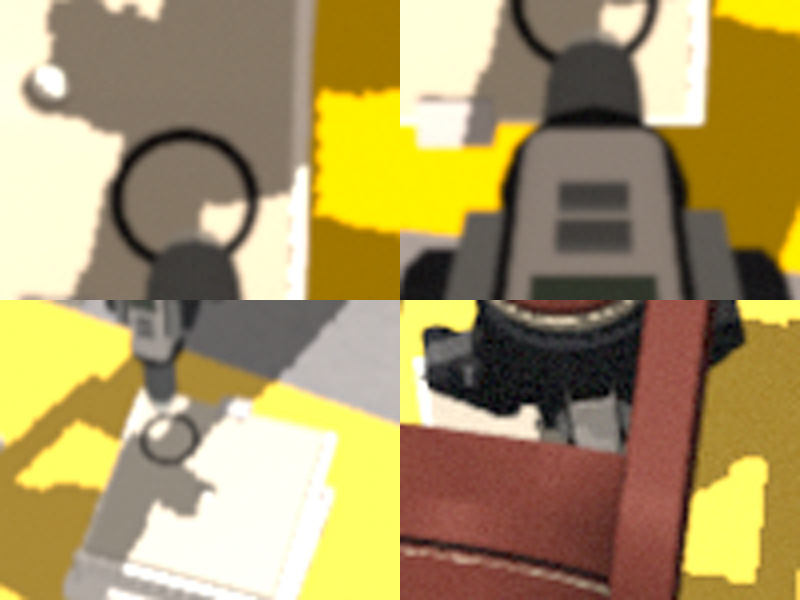

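The ring is at wrist (276.0,198.4), with the tip just in front and the pen square by eye.

Run:
```python
from station import ctrl
from tile import *
import pickle
o,im=pickle.load(open("p5.pkl","rb"));Rt=R.from_rotvec(o["tool_rot"])
for nm,p,uv in(("w",params(ctrl,"wrist",o),(276.0,198.4)),("s",params(ctrl,"scene"),(260+169/4-.4,150+139/4-.4))):
    c,d=ray(p,uv);q=c+d*((ring-c)@n)/(d@n);print(nm,q,Rt.inv().apply(q-o["tool_pos"]))
S=params(ctrl,"scene");tip=Rt.apply([0,0,L])+o["tool_pos"];k=S["T"][:3,:3].T@(tip-S["T"][:3,3]);print("tip expected in scene",S["fx"]*k[0]/k[2]+S["cx"],S["fy"]*k[1]/k[2]+S["cy"])
print(o["tool_pos"]+Rt.apply([0,0,L+.038]))
```

```text
w [ 0.4771 -0.0273  0.0627] [ 0.0016 -0.0014  0.1212]
s [ 0.4744 -0.027   0.0636] [-0.0012 -0.0021  0.1212]
tip expected in scene 300.05331886303145 175.86299739549077
[ 0.476  -0.0289  0.0636]
```

```bash
python3 jog.py '0.01 0 -0.0017 0.012 0.003 -0.004 0;0.01 0 -0.0017 0.022 0.003 -0.004 0;0.01 0 -0.0017 0.029 0.003 -0.004 0;0.01 0 -0.0017 0.033 0.003 -0.004 0;0.01 0 -0.0017 0.035 0.003 -0.004 0;0.01 0 -0.0017 0.035 0.003 -0.004 0;0.01 0 -0.0017 0.035 0.003 -0.004 0;0.01 0 -0.0017 0.035 0.003 -0.004 0'
cat > f.py <<'E'
from station import ctrl
from tile import *
F=[];
for i in range(6): F.append(ctrl.get_obs()["contact_force"]@n); ctrl.get_image("wrist")
o=ctrl.get_obs();print("Fn",np.mean(F),np.std(F),o["contact_force"],rel(o,ring+n*L,RT))
E
python3 f.py
```

```text
t: 12.73
tool_pos: [0.5042, -0.0216, 0.1438]
tool_rot: [3.055, 0.253, -0.541]
contact_force: [0.1, -0.0, -1.5]
opening: 0.0198
grip_force: 31.3
Fn -1.3217848901916802 0.56652840347025 [-0.3975 -0.5222 -2.3924] (array([-0.0005,  0.0008,  0.0027]), array([-0.0002,  0.0007, -0.0004]))
```

```bash
python3 jog.py '0.01 0 0.0005 0.001 0 0 0;0.01 0 0.0005 0.002 0 0 0;0.01 0 0.0005 0.003 0 0 0;0.01 0 0.0005 0.003 0 0 0;0.01 0 0.0005 0.003 0 0 0'; python3 f.py;  python3 jog.py '0.01 0 0 0.001 0 0 0;0.01 0 0 0.002 0 0 0;0.01 0 0 0.002 0 0 0;0.01 0 0 0.002 0 0 0'; python3 f.py
```

```text
t: 13.45
tool_pos: [0.503, -0.0222, 0.1407]
tool_rot: [3.055, 0.253, -0.542]
contact_force: [0.6, 0.8, -0.2]
opening: 0.0192
grip_force: 31.5
Fn -0.3569526170827429 0.464612957311589 [-0.7163  0.1479 -0.3425] (array([-0.0004,  0.0003, -0.0005]), array([-0.0004,  0.001 , -0.0005]))
t: 14.08
tool_pos: [0.5024, -0.0224, 0.1389]
tool_rot: [3.055, 0.253, -0.541]
contact_force: [0.2, -0.4, 1.0]
opening: 0.0194
grip_force: 31.7
Fn 1.553826204347909 0.44765366390609024 [-0.3145  0.6997  1.1359] (array([-0.0004,  0.0003, -0.0025]), array([-0.0003,  0.0009, -0.0005]))
```

```bash
python3 jog.py '0.01 0 0 0.0007 0 0 0;0.01 0 0 0.0007 0 0 0;0.01 0 0 0.0007 0 0 0;0.01 0 0 0.0007 0 0 0;0.01 0 0 0.0007 0 0 0;0.01 0 0 0.0007 0 0 0'; python3 f.py
python3 - <<'E'
from station import ctrl
from tile import *
w=ctrl.get_image("wrist")[:,:,::-1];s=ctrl.get_image("scene")[:,:,::-1]
c=lambda i,x,y:cv2.resize(np.clip(i[y:y+75,x:x+100]*1.8,0,255).astype(np.uint8),(400,300),interpolation=cv2.INTER_CUBIC)
cv2.imwrite("pics/m7.png",np.hstack([c(w,230,165),c(s,250,140)]))
E
```

```text
t: 14.88
tool_pos: [0.5021, -0.0224, 0.1381]
tool_rot: [3.055, 0.253, -0.542]
contact_force: [1.1, -0.1, 0.9]
opening: 0.0196
grip_force: 31.7
Fn 2.0054702330816574 0.488904709292843 [1.3102 0.6159 2.0664] (array([-0.0004,  0.0004, -0.0033]), array([-0.0003,  0.001 , -0.0004]))
```

View pics/m7.png

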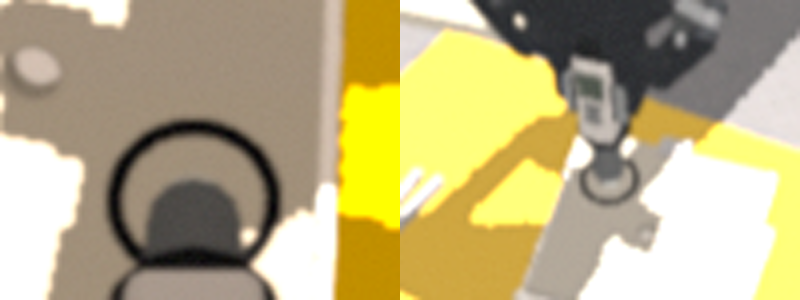

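The tip sits centred inside the ring in both views: columns 193 and 194 agree, and it is within about 1–2 mm along the slope. The push is about 3.3 N, so the tip is roughly 3 mm in. Handing in.

```bash
python3 -c "
from station import ctrl
print(ctrl.finish_job())"
```

```text
the job is handed in; nothing more can be done
None
```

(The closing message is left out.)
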